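# Hold open the heavy lid of a bench waste hatch with its lever

## Robot

A 7-joint arm with a two-finger parallel gripper is mounted at the origin on a cart in front of the work surface, level with it; the furniture and walls round the work are solid. World frame = base frame: x ahead of the robot, y to its left, z up, the work surface at z = 0. Lengths are in m, angles in rad, forces in N, time in s.
With the tool pointing down it reaches from about 0.425 to 0.875 m from the base axis. Payload 4.7 kg.
Tool frame: the origin (TCP) lies at the very end of the fingers, on their centre line; the grasp point (between the pads) lies 19 mm behind it; z points along the fingers, y is the line along which they close (so a half turn about z gives the same grasp; the last joint's range is limited). The gripper opens to 87 mm and grips with 3 to 60 N. Pads are 19 mm wide; open, the fingers measure 117 mm over their backs; the gripper's body (75 mm by 190 mm) begins 51 mm behind the grasp point.
Start: joints at [1.307, 0.321, -0.07, 1.45, 0.023, 1.371, -0.057], TCP at [0.178, -0.625, 0.223] pointing down, gripper open.
Joint ranges: [-2.86, 2.86], [-0.3, 2.09], [-1.38, 1.24], [0.06, 2.45], [-1.56, 4.7], [0.09, 2.05], [-2.69, 2.69]. Speed limits (rad/s): [2.57, 2.57, 3.14, 3.14, 3.14, 3.14, 3.14].

## Interface

Orientations are given as a rotation vector (axis times angle).
In Python, from bench import ctrl, get_image, job gives the robot as it stands.
- The arm moves only by the shell command python3 -m crank 'ROWS' [FORCE]. ROWS is JSON, a list that holds one entry, the list of rows, each a list of 5 numbers: the shift along the tool's x, y, z in mm, then the turn about the tool's z in rad, then the closure, from -1 (fully open) to 1 (shut), so that 0 is half open. A call has 1 to 10 rows; each row shifts and turns the commanded pose from where the row before left it, along the tool's axes as they then stand; what a row does not reach is not made up. A row lasts 1/12 s, in which the tool goes at most 41.7 mm and 7.16 degrees, less where a joint would pass 70% of its speed; a pose out of reach is approached as far as the arm can. A call with a gripper value outside its range is refused whole. The fingers move at their own pace and stop on an object; FORCE is the grip in N (left out, the last holds). Time passes only in rows, so rows that do not move let the fingers close. It gives the time, the measured TCP pose, the force, the opening and the grip force at its end, in the units of the state.
- ctrl.get_state(): the state, without advancing time (a new reading comes with each control period).
- get_image(name): name is "side" or "top"; returns a dict with "pixels" (480x640x3 uint8, red, green, blue), "fx", "fy", "cx", "cy" (pixels), "k1" (the pictures are not rectified: a ray, as slopes to the right and down, at radius r is drawn at 1 + k1 r^2 times it, then the intrinsics apply), "T" (4x4, takes a point from camera to world coordinates). Camera axes: x right, y down, z forward; pixel columns grow to the right and rows downward; lengths in m; the calibration is good to about 2 mm. A picture is of the moment at which its call begins. There is no depth.
- job.close_job(): hands the job in; it is judged then, once.
The state is a dict: "time": time; "joint_positions": joint angles; "qd": joint speeds; "joint_torque": joint torques, N m; "position": TCP position; "tool_rot": TCP orientation; "ft_force": force on the tool from outside, world axes, zero at the start; "torque": the same for the moment, N m; "grip_width": opening from 0.0 (shut) to 1.0 (fully open); "grip_force": force on a finger pad.
Only numpy, scipy, OpenCV 4.12 (cv2) and the standard library are available. Lean on these libraries where they do the work, as an engineer would, in place of code of your own. Each camera call takes 0.05 s, during which the arm holds its last target. There are 200 camera calls.

## Task

On the bench unit with the heavy steel lid, push the sliding stop all the way out from under the long end of the lever, then press the long end of the lever fully down with the fingertips, so that its short end raises the lid, and finish while still holding it down with the lid open. Nothing needs gripping: do not touch the lid itself, do not lift the lever off its pivot, and leave the things standing around where they are.

Things in the scene. Friction and masses are not known exactly. Their poses are not given: they have to be found in the camera images.
- hatch: Fixed bench unit: white base plate, 90 mm in x, y -150 to +205, 8 mm thick. Origin on the worktop under the lever's pivot, z up, turned up to 7 degrees. The lever lies along its y, long end to +y; two steel cheeks (34 mm wide, 78 high, y -30 to +30) flank the pivot. At the -y end a well (y -146 to -82) under the lid. A rubber bumper (y +95, top at 31 mm) ends the lever's way down.
- lid: Heavy lid on the well, solid steel, about 1.2 kg, 84 x 92 x 22 mm. Origin on its hinge at the far end from the lever (unit's y = -142, 53 mm above the worktop), its y axis runs to the free edge over the lever's short end, z up when shut (level). With the lever fully down it is tilted about 0.37 rad. It falls shut when the lever is let go.
- lever: Loose aluminium bar, 22 mm wide, 14 thick (short end 8 with a round nose), resting on a rod between the cheeks; short end 72 mm, under the lid's free edge, long end 160 mm. Origin on its underside at the pivot, 55 mm above the worktop. At rest its axes match the unit's and the bar slopes up by 0.25 rad to +y; fully down it has turned 0.48 rad. Pressing the pad takes about 3 to 5 N until the bumper.
- lever_pad (a point): Centre of the top face of the ribbed black rubber pad (22 x 50 mm) on the lever's long end, 124 mm from the pivot along y, about 104 mm above the worktop at rest and about 42 mm when fully down. Moves with the lever.
- stop (a joint): How far the stop has slid, m: 0 to 0.008 at the start (under the lever's long end, which it blocks), 0.042 fully out. It slides along the unit's +y, away from the pivot, and stays where it is left; about 2 N moves it.
- stop_tab (a point): Point on the flat face of the stop's push tab that looks to the pivot (unit's -y): push here to +y. It is 42 mm in front (unit's -x) of the lever's middle line, 74 mm above the worktop. The stop is a grey block, 26 x 20 mm, top at 76 mm, under the lever's end; its tab juts out on the robot's side, 10 to 62 mm before the middle line, 53 to 95 mm above the worktop, 14 mm thick.
- eraser: Bystander: eraser 21 x 42 x 12 mm lying on the unit's base plate in front of the pivot, origin under its centre.
- dropper: Bystander: dropper bottle, 37 mm across, 100 mm high, beyond the long end of the lever, origin under its centre.
- timer: Bystander: bench timer 66 x 62 x 22 mm beyond the lid end, origin under its centre.
- tube_rack: Bystander: empty wire tube rack 56 x 136 x 69 mm at the right, origin under its centre.
- pen: Bystander: pen 149 mm long at the left, origin under its centre.
- slide_box: Bystander: slide box 87 x 100 x 34 mm at the back right, origin under its centre.

How it is judged:
By the outcome, as a careful person would: the job done as asked, in the order asked, and still so for the second after the job is handed in, while the arm keeps its last pose, push and grip.
It also fails if it takes over 51 s, if anything falls off the work surface, if the arm or the gripper's body presses on something with over 40 N, if the wrist force passes 120 N, or if a joint passes its speed limit or range.

## Working session

There is one attempt and no reset: what is moved stays moved. The work goes in short steps, Python scripts to look and compute and a shell command to move; the robot and the scene stay as the last step left them, time stands still between calls to the robot, and variables do not carry over. Pictures are saved under pics/ and viewed, at most 10 in all, crops included, and the job is handed in when it is done.

```bash
mkdir -p pics; ls
python3 - <<'E'
from bench import ctrl,get_image
import cv2,numpy as np
s=ctrl.get_state();print(s)
for n in("side","top"):
    d=get_image(n);cv2.imwrite(f"pics/{n}0.png",d["pixels"][:,:,::-1]);print(n,{k:d[k] for k in d if k!="pixels"})
E
```

```text
pics
{'time': 0.0, 'joint_positions': array([ 1.30711767,  0.32180174, -0.07007544,  1.45167621,  0.02259248,
        1.3707841 , -0.05689004]), 'qd': array([ 1.41666156e-03,  1.53644721e-05, -9.47941386e-04,  2.65860540e-03,
       -7.63501821e-04, -6.04929082e-04, -7.08341929e-04]), 'joint_torque': array([-5.71619040e-06, -4.91290998e+01, -4.04005134e-01, -3.12524235e+01,
       -6.38774643e-02,  4.36365476e-02,  1.61472344e-04]), 'position': array([ 0.17804127, -0.62456903,  0.22147463]), 'tool_rot': array([-3.10950221e+00, -4.34723207e-01,  5.54392718e-04]), 'ft_force': array([-0.7686094 ,  0.61702382,  0.04106181]), 'torque': array([-0.01119158, -0.02566152, -0.03491164]), 'grip_force': 0.0, 'grip_width': 1.0022516609243284}
side {'fx': 502.0692152013417, 'fy': 502.0692152013417, 'cx': 319.5776484187614, 'cy': 246.0670157650605, 'k1': -0.04178448675969931, 'T': array([[-0.85039976, -0.3150749 ,  0.42136452, -0.05236742],
       [-0.52586883,  0.5345697 , -0.66158688,  0.87334791],
       [-0.01679929, -0.78419579, -0.62028602,  0.97275503],
       [ 0.        ,  0.        ,  0.        ,  1.        ]])}
top {'fx': 519.7302653537588, 'fy': 519.7302653537588, 'cx': 317.21185420987325, 'cy': 238.1653487728636, 'k1': -0.08002238725880793, 'T': array([[ 0.41675229, -0.83924188,  0.34927151, -0.04211305],
       [-0.90901308, -0.38324975,  0.16375239, -0.40047429],
       [-0.00356965, -0.38573656, -0.92260206,  1.71768774],
       [ 0.        ,  0.        ,  0.        ,  1.        ]])}
```

View pics/top0.png

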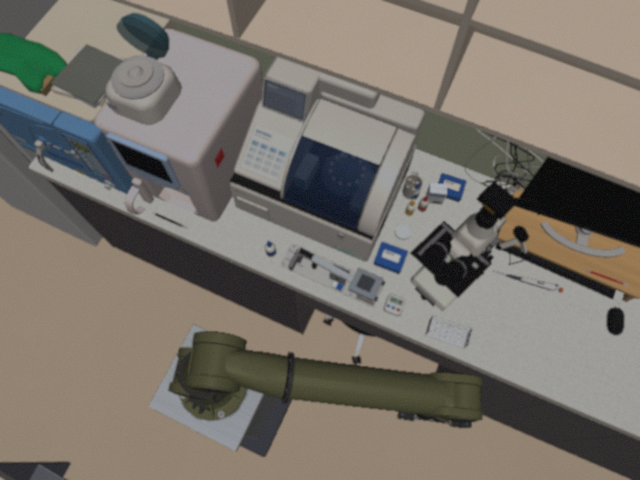

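View pics/side0.png

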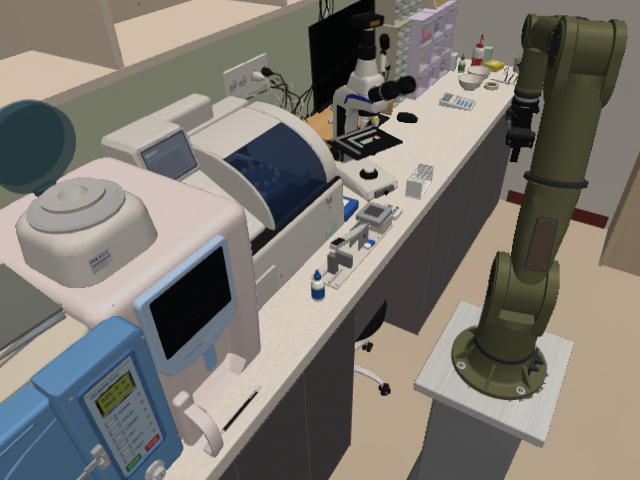

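The top view shows the unit near (335,275), with the dropper at (270,248). In the side view the unit is near (355,245) and the dropper at (318,286). I'll enlarge both.

Run:
```python
import cv2,numpy as np
a=cv2.imread("pics/top0.png")[235:315,255:405];b=cv2.imread("pics/side0.png")[190:305,295:410]
a=cv2.resize(a,(750,400),interpolation=cv2.INTER_CUBIC)
b=cv2.resize(b,None,fx=5,fy=5,interpolation=cv2.INTER_CUBIC)
def g(im,x0,y0,f):
    for k in range(0,im.shape[1]//f,10): cv2.putText(im,str(x0+k),(k*f,8),0,.3,(0,0,255));cv2.line(im,(k*f,10),(k*f,14),(0,0,255))
    for k in range(0,im.shape[0]//f,10): cv2.putText(im,str(y0+k),(0,k*f+4),0,.3,(0,0,255))
g(a,255,235,5);g(b,295,190,5)
cv2.imwrite("pics/ca.png",a);cv2.imwrite("pics/cb.png",b)
```

```text
(no output)
```

View pics/ca.png

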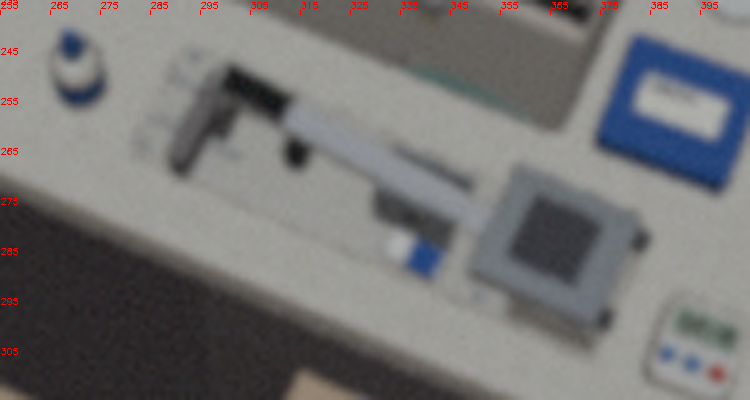

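View pics/cb.png

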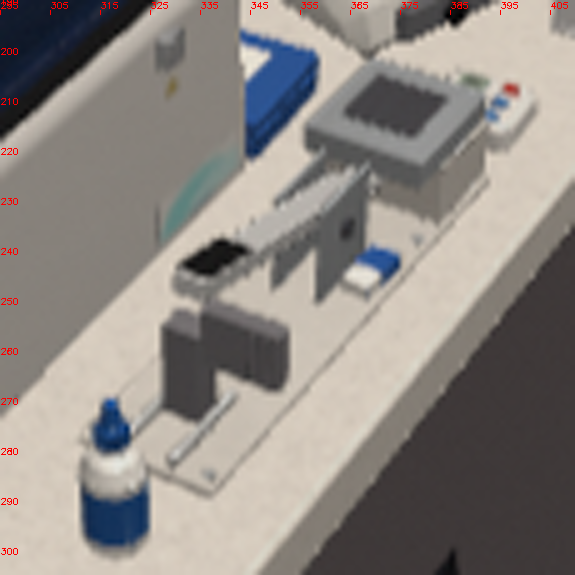

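The crops, in full-image pixels:

| Point | Top view | Side view |
|---|---|---|
| Pad centre | (306.4, 253.6) | (338, 241.4) |
| Lid panel centre | (366.4, 282.6) | (374.2, 211) |
| Near +y plate corner | not readable | (337, 289.4) |
| Outer tab end, upper edge | (289.5, 266) | (352.5, 255) |

The tab stands in front of the lever's long end.

```bash
cat > h.py <<'E'
import numpy as np,cv2,pickle
from bench import ctrl,get_image
def ray(d,u,v):
    K=np.array([[d["fx"],0,d["cx"]],[0,d["fy"],d["cy"]],[0,0,1]])
    # k1 distortion matches OpenCV's model
    p=cv2.undistortPoints(np.array([[[u,v]]],float),K,np.array([d["k1"],0,0,0]))[0,0]
    return d["T"][:3,3],d["T"][:3,:3]@np.array([p[0],p[1],1])
def onz(d,u,v,z):
    o,r=ray(d,u,v);return o+r*(z-o[2])/r[2]
def tri(a,pa,b,pb):
    o1,r1=ray(a,*pa);o2,r2=ray(b,*pb)
    s=np.linalg.lstsq(np.c_[r1,-r2],o2-o1,rcond=None)[0]
    p,q=o1+s[0]*r1,o2+s[1]*r2;return (p+q)/2,np.linalg.norm(p-q)
E
python3 - <<'E'
from h import *
np.set_printoptions(precision=4,suppress=True)
t,s=get_image("top"),get_image("side")
P={"pad":((306.4,253.6),(338,241.4),.103),"lid":((366.4,282.6),(374.2,211),.075),"tabend":((289.5,266),(352.5,255),.095),"eraser":((337.5,285),(369,243.5),.02),"drop":((269,243.5),(317,270.5),.1)}
for k,(a,b,z) in P.items(): print(k,onz(t,*a,z),onz(s,*b,z),*tri(t,a,s,b))
print("corner",onz(s,337,289.4,.008))
E
```

```text
pad [ 0.5036 -0.1044  0.103 ] [ 0.5048 -0.0988  0.103 ] [ 0.5062 -0.1033  0.0988] 0.002255695415704333
lid [ 0.5025 -0.3235  0.075 ] [ 0.5028 -0.3233  0.075 ] [ 0.5027 -0.3235  0.0749] 0.0003138392384224031
tabend [ 0.4432 -0.0706  0.095 ] [ 0.445  -0.0752  0.095 ] [ 0.4425 -0.0712  0.0986] 0.000730680312757698
eraser [ 0.4718 -0.2344  0.02  ] [ 0.4707 -0.2308  0.02  ] [ 0.4725 -0.2341  0.0171] 0.0004080678292863135
drop [0.4853 0.026  0.1   ] [0.4917 0.0344 0.1   ] [0.4912 0.0289 0.0938] 0.007655911286476336
corner [ 0.4585 -0.0145  0.008 ]
```

Run:
```python
from h import *
from scipy.spatial.transform import Rotation as R
np.set_printoptions(precision=4,suppress=True)
s=get_image("side")
f=lambda u,v:(295+u/5,190+v/5)
for n,u,v,z in[("edgeA",210,497,.008),("edgeB",490,180,.008),("machA",0,415,0),("machB",245,155,0),("tabL",205,302,.095),("tabR",288,325,.095),("stopfar",162,325,.076)]: print(n,onz(s,*f(u,v),z))
st=ctrl.get_state();r=R.from_rotvec(st["tool_rot"]).as_matrix();print(r)
for g in([.45,-.125,.2],): print((r.T@(np.array(g)-st["position"]))*1000)
```

```text
edgeA [ 0.4585 -0.0145  0.008 ]
edgeB [ 0.4525 -0.3664  0.008 ]
machA [ 0.6036 -0.0194  0.    ]
machB [ 0.6091 -0.3199  0.    ]
tabL [ 0.4942 -0.0695  0.095 ]
tabR [ 0.4447 -0.0753  0.095 ]
stopfar [ 0.5165 -0.0598  0.076 ]
[[ 0.9617  0.2743 -0.0003]
 [ 0.2743 -0.9617  0.0008]
 [-0.0001 -0.0009 -1.    ]]
[ 398.5302 -406.112    22.3654]
```

```bash
python3 -m crank '[[[25,-25,1,0,1],[25,-25,1,0,1],[25,-25,1,0,1],[25,-25,1,0,1],[25,-25,1,0,1],[25,-25,1,0,1],[25,-25,1,0,1],[25,-25,1,0,1],[25,-25,1,0,1],[25,-25,1,0,1]]]' 20; python3 -m crank '[[[25,-25,2,0,1],[25,-25,2,0,1],[25,-25,2,0,1],[25,-25,2,0,1],[22,-24,2,0,1],[22,-24,2,0,1],[0,0,0,0.09,1],[0,0,0,0.09,1],[0,0,0,0.09,1],[0,0,0,0,1]]]'
```

```text
time: 1.08
position: [0.3506, -0.3145, 0.2126]
tool_rot: [3.111, 0.435, 0.0]
ft_force: [0.2, 0.2, 0.5]
grip_width: 0.327
grip_force: 0.0
time: 1.92
position: [0.448, -0.1341, 0.2005]
tool_rot: [3.141, 0.01, -0.0]
ft_force: [0.2, -0.2, -0.4]
grip_width: 0.006
grip_force: 0.0
```

```bash
python3 -m crank '[[[7,-6,30,0,1],[7,-6,30,0,1],[0,0,30,0,1],[0,0,30,0,1],[0,0,12,0,1],[0,0,0,0,1]]]'
python3 - <<'E'
from h import *
a,b=[get_image(n)["pixels"][:,:,::-1] for n in("top","side")]
cv2.imwrite("pics/p1.png",np.hstack([cv2.resize(a[235:315,265:345],(400,400),interpolation=2),cv2.resize(b[200:300,300:400],(400,400),interpolation=2)]))
E
```

```text
time: 2.42
position: [0.4593, -0.1216, 0.0658]
tool_rot: [-3.139, -0.015, 0.009]
ft_force: [0.6, 0.5, 0.6]
grip_width: 0.007
grip_force: 0.0
```

View pics/p1.png

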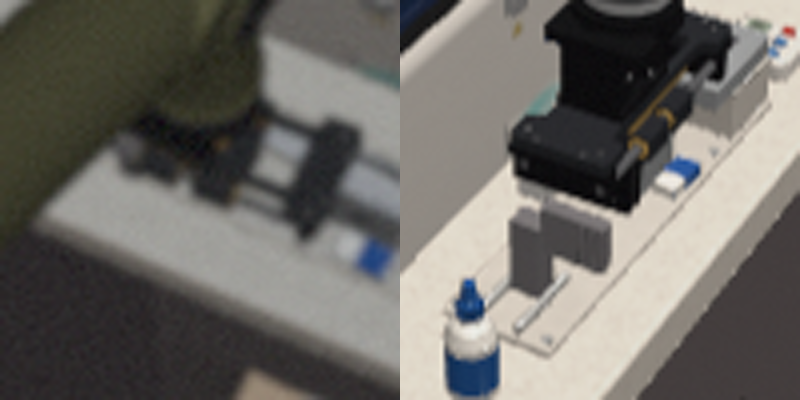

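The fingers hang clear in front of the lever. The tab sits at about (575,235) in the side half, just left of them. Next I push it to +y.

```bash
python3 -m crank '[[[0,-8,0,0,1],[0,-8,0,0,1],[0,-8,0,0,1],[0,-6,0,0,1],[0,-6,0,0,1],[0,-6,0,0,1]]]';  python3 -m crank '[[[0,-6,0,0,1],[0,-6,0,0,1],[0,-6,0,0,1]]]'
```

```text
time: 3.02
position: [0.4621, -0.0801, 0.0691]
tool_rot: [3.14, 0.013, 0.002]
ft_force: [0.9, -2.2, 0.5]
grip_width: 0.005
grip_force: 1.1
time: 3.27
position: [0.4619, -0.0619, 0.0688]
tool_rot: [3.141, 0.012, 0.002]
ft_force: [1.7, -2.1, 1.7]
grip_width: 0.004
grip_force: 1.0
```

```bash
for i in 1 2 3; do :; done; python3 -m crank '[[[0,-5,0,0,1],[0,-4,0,0,1]]]'; python3 -m crank '[[[0,-3,0,0,1],[0,0,0,0,1]]]'; python3 -m crank '[[[0,-3,0,0,1],[0,0,0,0,1]]]'
```

```text
time: 3.43
position: [0.4614, -0.0526, 0.0686]
tool_rot: [3.142, 0.013, 0.0]
ft_force: [0.9, -1.5, 0.8]
grip_width: 0.008
grip_force: 0.9
time: 3.6
position: [0.4613, -0.0505, 0.0685]
tool_rot: [3.14, 0.013, 0.0]
ft_force: [1.0, -1.5, 1.6]
grip_width: 0.004
grip_force: 1.2
time: 3.77
position: [0.4614, -0.0501, 0.0686]
tool_rot: [3.138, 0.01, 0.001]
ft_force: [2.1, -9.0, -0.5]
grip_width: 0.007
grip_force: 4.1
```

```bash
python3 -m crank '[[[0,-2,0,0,1],[0,0,0,0,1]]]'; python3 -m crank '[[[0,12,0,0,1],[0,8,-30,0,1],[0,0,-40,0,1],[0,10,-10,0,1],[20,20,0,0,1],[22,0,0,0,1],[0,0,0,0,1]]]'
python3 - <<'E'
from h import *
a,b=[get_image(n)["pixels"][:,:,::-1] for n in("top","side")]
cv2.imwrite("pics/p2.png",np.hstack([cv2.resize(a[235:315,265:345],(400,400),interpolation=2),cv2.resize(b[200:300,300:400],(400,400),interpolation=2)]))
E
```

```text
time: 3.93
position: [0.4614, -0.05, 0.0686]
tool_rot: [3.136, 0.008, 0.001]
ft_force: [1.6, -11.4, -0.2]
grip_width: 0.003
grip_force: 6.0
time: 4.52
position: [0.5062, -0.0951, 0.1485]
tool_rot: [-3.139, -0.01, -0.003]
ft_force: [-0.7, -0.5, 0.6]
grip_width: 0.007
grip_force: 0.0
```

View pics/p2.png

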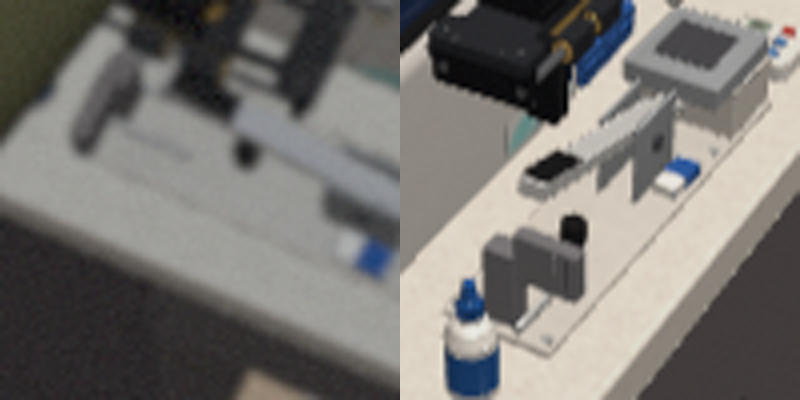

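The stop is now fully out at about (535,270) in the side half, with the bumper at (572,230) visible and free. The pad at (553,165) is just under the fingertips.

```bash
python3 -m crank '[[[-2,4,20,0,1],[0,0,15,0,1],[0,0,6,0,1],[0,0,6,0,1]]]'; python3 -m crank '[[[0,0,6,0,1],[0,0,6,0,1],[0,0,6,0,1],[0,0,6,0,1]]]'
```

```text
time: 4.95
position: [0.5003, -0.0977, 0.1008]
tool_rot: [-3.14, -0.014, 0.004]
ft_force: [-0.7, 1.8, 3.4]
grip_width: 0.003
grip_force: 1.5
time: 5.28
position: [0.5026, -0.0982, 0.0778]
tool_rot: [-3.141, -0.013, -0.003]
ft_force: [0.1, 3.9, 4.5]
grip_width: 0.005
grip_force: 1.9
```

```bash
python3 -m crank '[[[0,0,5,0,1],[0,0,5,0,1],[0,0,5,0,1]]]'
```

```text
time: 5.53
position: [0.5021, -0.0983, 0.0622]
tool_rot: [-3.141, -0.013, -0.001]
ft_force: [-0.3, 3.5, 4.6]
grip_width: 0.006
grip_force: 2.2
```

```bash
python3 -m crank '[[[0,0,5,0,1],[0,0,5,0,1],[0,0,4,0,1],[0,0,0,0,1]]]'; python3 -m crank '[[[0,0,3,0,1],[0,0,0,0,1]]]'; python3 -m crank '[[[0,0,3,0,1],[0,0,0,0,1]]]'
```

```text
time: 5.87
position: [0.5011, -0.0991, 0.0474]
tool_rot: [3.142, 0.012, -0.002]
ft_force: [0.3, 1.5, 0.8]
grip_width: 0.007
grip_force: 0.8
time: 6.03
position: [0.5016, -0.0994, 0.0455]
tool_rot: [3.141, 0.012, -0.0]
ft_force: [-1.3, 2.8, 4.2]
grip_width: 0.004
grip_force: 2.1
time: 6.2
position: [0.5021, -0.0995, 0.0446]
tool_rot: [3.14, 0.012, -0.001]
ft_force: [-5.9, 3.7, 18.9]
grip_width: 0.008
grip_force: 9.6
```

```bash
python3 -m crank '[[[0,0,0,0,1],[0,0,0,0,1],[0,0,0,0,1]]]'
python3 - <<'E'
from h import *
a,b=[get_image(n)["pixels"][:,:,::-1] for n in("top","side")]
cv2.imwrite("pics/p3.png",np.hstack([cv2.resize(a[240:320,310:390],(400,400),interpolation=2),cv2.resize(b[195:295,305:405],(400,400),interpolation=2)]))
E
```

```text
time: 6.45
position: [0.5021, -0.0994, 0.0446]
tool_rot: [3.14, 0.012, 0.0]
ft_force: [-5.1, 3.0, 19.1]
grip_width: 0.007
grip_force: 9.4
```

View pics/p3.png

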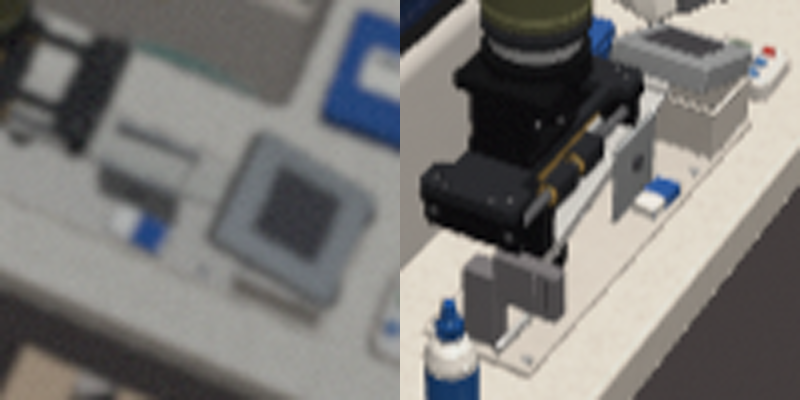

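The lid is open, its free edge raised at about (640,55) in the side half. The lever is on the bumper at 19 N steady, and the bystanders are untouched.

```bash
python3 -c "
from bench import job;print(job.close_job())"
```

```text
the job is handed in; nothing more can be done
None
```

I pushed the stop fully out, pressed the lever down onto its bumper, and handed the job in at about 6.5 s with the fingertips still holding it at about 19 N and the lid open.

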